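# Open the pump cover and hold back the sprung tensioner

## Robot

A 7-joint arm with a two-finger parallel gripper is mounted at the origin on the work surface. World frame = base frame: x ahead of the robot, y to its left, z up, the work surface at z = 0. Lengths are in mm, angles in rad, forces in N, time in s.
With the tool pointing down it reaches from about 400 to 750 mm from the base axis. Payload 19.5 kg.
Tool frame: the origin (TCP) lies on the centre line of the jaws, within the pads' length; the fingertips stand 14 mm ahead of it and the grasp point (between the pads) lies 5 mm behind it; z points along the fingers, y is the line along which they close (so a half turn about z gives the same grasp; the last joint's range is limited). The gripper opens to 85 mm and grips with 20 to 120 N. Pads are 22 mm wide; open, the fingers measure 114 mm over their backs; the gripper's body (76 mm by 85 mm) begins 54 mm behind the grasp point. The pads swing forward as they close: fully open they stand 13 mm farther back than shut.
Start: joints at [-1.243, 0.707, -0.028, 1.485, 0.022, 0.951, -0.075], TCP at [207.808, 536.109, 245.268] pointing down, gripper open.
Joint ranges: [-2.71, 2.71], [-0.32, 2.16], [-1.57, 1.52], [0, 2.45], [-1.46, 4.6], [0, 2.02], [-2.83, 2.83]. Speed limits (rad/s): [1.89, 1.89, 2.57, 2.57, 3.01, 3.01, 3.01].

## Interface

Orientations are given as a rotation vector (axis times angle).
In Python, from station import arm gives the robot as it stands.
- The arm moves only by the tool jog_arm, never from a script. Its argument "increments" is one flat list of numbers, 5 for each row, row after row: the opening, from 0 (shut) to 1 (fully open), then the shift along the tool's x, y, z in mm, then the turn about the tool's z in degrees. In form: [hand, tx, ty, tz, yaw, hand, tx, ty, tz, yaw, ...]. A call has 1 to 8 rows; each row is the pose to reach, as a shift and turn from the pose commanded when the call began, along the tool's axes at that moment; what a row does not reach only later rows make up. A row lasts 1/8 s, in which the tool goes at most 62.5 mm and 10.7 degrees, less where a joint would pass 70% of its speed; a pose out of reach is approached as far as the arm can. A call with a gripper value outside its range is refused whole. The fingers move at their own pace and stop on an object; "newtons" is the grip in N (left out, the last holds). Time passes only in rows, so rows that repeat a pose let the fingers close. It gives the time, the measured TCP pose, the force, the opening and the grip force at its end, in the units of the state.
- arm.observe(): the state, without advancing time (a new reading comes with each control period).
- arm.get_image(name): name is "scene" or "top" or "wrist"; returns the picture (480x640x3 uint8, red, green, blue); there is no depth.
- arm.camera_model(name): a dict with "intrinsics" (3x3 intrinsics, pixels), "origin" and "orientation" of the camera in the world. Camera axes: x right, y down, z forward; pixel columns grow to the right and rows downward; lengths in mm; the calibration is good to about 2 mm. A picture is of the moment at which its call begins: read the wrist's pose just before it. camera_model takes no time and is no camera call; for the wrist camera it gives the pose at the moment of the call.
- arm.hand_in(): hands the job in; it is judged then, once.
The state is a dict: "clock": time; "q": joint angles; "joint_vel": joint speeds; "tau": joint torques, N m; "eef_pos": TCP position; "tool_rot": TCP orientation; "wrist_force": force on the tool from outside, world axes, zero at the start; "torque": the same for the moment, N m; "finger_gap": finger opening in mm; "grasp_force": force on a finger pad.
Only numpy, scipy, OpenCV 4.12 (cv2) and the standard library are available. Lean on these libraries where they do the work, as an engineer would, in place of code of your own. Each camera call takes 0.05 s, during which the arm holds its last target. There are 200 camera calls.

## Task

Raise the pump module's clear cover by its blue bar to about 70 degrees and let go, so that it stands there on its stiff hinge. Then, with the fingertips, push the orange sprung tensioner arm away from the rotor, past its click, and finish while still holding it compressed with its tip over the green band, short of its end stop. Leave the rack, bottle and jar beside the pump where they stand.

Things in the scene. Friction and masses are not known exactly. Their poses are not given: they have to be found in the camera images.
- pump: White pump module, an open tray fixed to the bench, 190 (x) x 220 (y) x 95 mm high, walls 6 mm. Origin at the centre of its underside; x points from its front wall to the hinge side (roughly away from the robot), y left, z up. Inside, a grey deck 45 mm above the bench, the rim 50 mm above the deck. A green band on the deck lies under the tensioner's tip for joint values 0.50 to 0.70.
- cover (a joint): Angle of the cover in rad: 0 shut, positive as its front rises, free to 1.9 (past upright). The hinge is stiff (about 0.6 N m of friction) and the cover stays at any angle it is left at. It starts shut or a little ajar (up to 0.25). 70 degrees is 1.22 rad.
- cover_middle (a point): Middle of the top face of the clear flat cover with a grey border, 190 x 220 x 6 mm, lying on the tray's rim, with the blue bar on its front edge; about 0.25 kg. 95 mm from the hinge line. Axes turn with the cover and equal the pump's when shut.
- cover_hinge (a point): Middle of the cover's hinge line, along the pump's y on the far top edge of the tray, 95 mm above the bench.
- cover_bar (a point): Middle of the blue round bar, 10 mm thick, 120 mm long along the pump's y, on two end arms in front of the cover (free gap 40 mm to the panel); 235 mm from the hinge line along the panel, 3 mm above the panel's underside. It can be pinched from above, one finger in front, one behind, and turns between the fingers as the cover rises.
- tensioner (a joint): Angle of the tensioner arm (rad) about a vertical pin: 0 at rest, growing as its tip swings away from the rotor, to the pump's -y; end stop 0.80. Push at the tip: 5 N at first, up to about 16 N at 0.2 to 0.3, where the ratchet clicks over and the push drops; then 8 to 11 N of spring from 0.4 to 0.7. If let go beyond the click it falls back to about 0.4 on the ratchet, or to 0.
- tensioner_pivot (a point): Pivot of the orange tensioner arm with a black roller at its tip: the pivot pin on the deck, at x +20, y -10, z +45 mm of the pump; it reaches 80 mm along its own -x, 14 mm wide, 6 to 18 mm above the deck. At rest its -x axis points to the pump's front (-x), turned 0.30 rad towards the pump's +y; at 0.60 rad it is turned as far towards -y.
- tensioner_tip (a point): On the axis of the black upright roller at the arm's free end (18 mm across, from 18 to 42 mm above the deck), 30 mm above the deck, 80 mm from the pivot. The deck is clear for more than 60 mm on its +y side, where fingers go in to push it.
- rotor (a point): Top centre of the pump rotor on the deck, a dark disc 64 mm across with four blue rollers, up to 30 mm above the deck, at x +45, y +58 mm of the pump; does not turn.
- rack: Teal tube rack with some capped tubes, 80 x 120 x 72 mm, loose; origin at the centre of its underside. To be left alone.
- bottle: White reagent bottle with blue cap, 60 mm across, 130 mm tall, loose; origin at the centre of its underside. To be left alone.
- jar: Amber jar with white cap, 56 mm across, 70 mm tall, loose; origin at the centre of its underside. To be left alone.

How it is judged (in metres and radians):
On the way, in this order (a step that is already met when the one before it is completed fails the run):
1. the cover stands by itself at 60 to 80 degrees, let go, the tensioner still at rest (value of joint cover between 1.05 and 1.4 rad and contact force between each of the fingers, the arm and cover below 0.3 N and velocity of joint cover between -0.05 and 0.05 rad/s and value of joint tensioner below 0.1 rad), for 0.3 s.
2. the fingers hold the tensioner arm past its click, over the green band (value of joint tensioner between 0.5 and 0.7 rad and contact force between the fingers and tensioner above 2 N), for 0.5 s.
At the end, for the whole second after the job is handed in: The cover stands untouched at 60 to 80 degrees (1.05 to 1.40 rad); the tensioner arm is held still by the fingers (more than 2 N of contact) at 0.50 to 0.70 rad, past the click and short of its end stop; rack, bottle and jar are upright and within 20 mm of where they started (all of step 2 and value of joint cover between 1.05 and 1.4 rad and contact force between each of the fingers, the arm and cover below 0.3 N and velocity of joint tensioner between -0.1 and 0.1 rad/s and distance of each of bottle, jar, rack from where it was at the start of the episode below 0.02 m and angle between each of bottle, jar, rack's own z axis and vertical below 0.2 rad); the arm keeps its last pose, push and grip.
It fails at once if the rack, bottle or jar is knocked over or shifted by more than 30 mm (distance of any of bottle, jar, rack from where it was at the start of the episode above 0.03 m or angle between any of bottle, jar, rack's own z axis and vertical above 0.5 rad).
It also fails if it takes over 45 s, if anything falls off the work surface, if the arm or the gripper's body presses on something with over 40 N, if the wrist force passes 120 N, or if a joint passes its speed limit or range.

## Working session

There is one attempt and no reset: what is moved stays moved. The work goes in short steps, Python scripts to look and compute and a tool call to move; the robot and the scene stay as the last step left them, time stands still between calls to the robot, and variables do not carry over. Pictures are saved under pics/ and viewed, at most 10 in all, crops included, and the job is handed in when it is done.

Besides the shell and the picture viewer there is one more tool, called after "Call:" as name(argument=value, ...) on one line, values as JSON. jog_arm: Moves the arm, as the interface text tells. Its arguments: {"type":"object","properties":{"increments":{"type":"array"},"newtons":{"type":"number"}},"required":["increments"]}

```bash
ls; mkdir -p pics; python3 - <<'E'
from station import arm
import cv2,numpy as np
s=arm.observe(); print(s)
for n in("scene","top"):
    im=arm.get_image(n); cv2.imwrite(f"pics/{n}0.png",im[:,:,::-1]); m=arm.camera_model(n); print(n,m)
E
```

```text
pics
{'clock': 0.0, 'q': array([-1.24273183,  0.70706346, -0.02762096,  1.48492477,  0.02202687,
        0.95090399, -0.07550328]), 'joint_vel': array([ 0.0012805 , -0.00038345, -0.00078835,  0.00064474, -0.00123522,
       -0.00071191, -0.00146468]), 'tau': array([-4.07805019e-04, -8.83205795e+01,  1.23447396e+00, -2.36178052e+01,
        1.67957781e-02,  6.27509653e-03, -2.82777705e-05]), 'eef_pos': array([207.72834114, 535.93626383, 244.86761139]), 'tool_rot': array([-5.77474809e-01, -3.08792472e+00,  1.55067086e-03]), 'wrist_force': array([-0.67611777,  0.46548452, -0.48851056]), 'torque': array([-0.02857387,  0.05395358,  0.01383566]), 'grasp_force': 0.0, 'finger_gap': 85.3048907603432}
scene {'intrinsics': array([[534.19133708,   0.        , 319.63019295],
       [  0.        , 534.19133708, 235.97681119],
       [  0.        ,   0.        ,   1.        ]]), 'origin': array([1164.25298989, -109.56612127,  800.4058469 ]), 'orientation': array([-2.00049731, -1.53972649,  0.54034844])}
top {'intrinsics': array([[451.37853877,   0.        , 322.37244447],
       [  0.        , 451.37853877, 242.54602186],
       [  0.        ,   0.        ,   1.        ]]), 'origin': array([514.01704047,  54.63822518, 748.43379482]), 'orientation': array([-2.13944382,  2.1608834 , -0.14556908])}
```

View pics/top0.png

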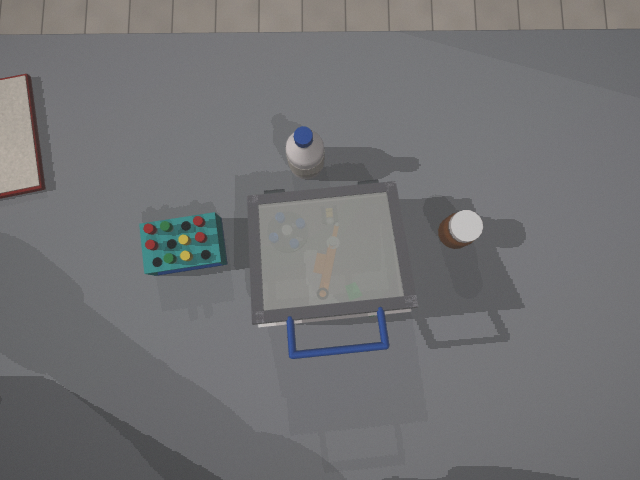

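View pics/scene0.png

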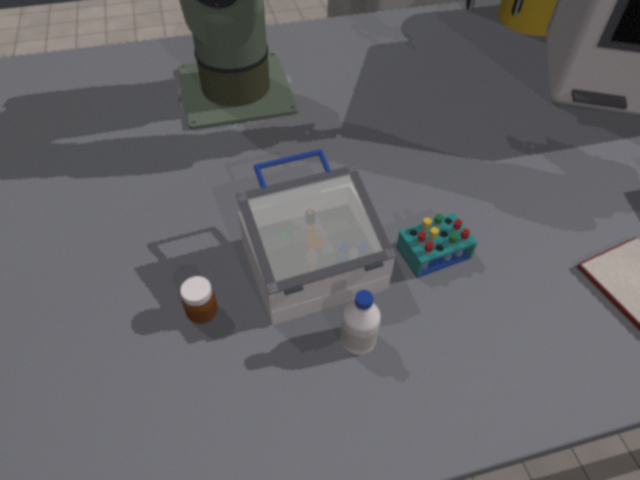

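The top view shows the pump in the centre: the blue bar runs from about (292,354) to (386,345), with the rear corners near (253,190) and (390,184). The rack is left, the bottle behind and the jar right. In the scene view the bar runs (256,166) to (322,154), and the hinge-side corners are near (274,290) and (389,258). The cover looks slightly ajar.

```bash
cat > h.py <<'E'
import cv2,numpy as np
from scipy.spatial.transform import Rotation as R
from station import arm
def ray(m,uv):
    K=m["intrinsics"];d=np.linalg.inv(K)@np.array([uv[0],uv[1],1.]);d=R.from_rotvec(m["orientation"]).as_matrix()@d
    return m["origin"],d/np.linalg.norm(d)
def onz(m,uv,z):
    o,d=ray(m,uv);return o+d*(z-o[2])/d[2]
def tri(m1,a,m2,b):
    o1,d1=ray(m1,a);o2,d2=ray(m2,b)
    s,*_=np.linalg.lstsq(np.c_[d1,-d2],o2-o1,rcond=None)
    p,q=o1+s[0]*d1,o2+s[1]*d2;return (p+q)/2,np.linalg.norm(p-q)
def blue(im):
    h=cv2.cvtColor(im,cv2.COLOR_RGB2HSV);return cv2.inRange(h,(108,150,40),(125,255,255))
E
python3 - <<'E'
from h import *
T,S=arm.camera_model("top"),arm.camera_model("scene")
t=cv2.imread("pics/top0.png")[:,:,::-1].copy();s=cv2.imread("pics/scene0.png")[:,:,::-1].copy()
for n,im in(("t",t),("s",s)):
    k,l,st,c=cv2.connectedComponentsWithStats(blue(im))
    i=max(range(1,k),key=lambda i:st[i,2]+0*st[i,4]); print(n,st[i])
    pts=cv2.findNonZero((l==i).astype(np.uint8)).reshape(-1,2)
    # bar: by column, centre of the far-edge rows
    xs=sorted(set(pts[:,0]));
    mid=[(x,pts[pts[:,0]==x][:,1].min(),pts[pts[:,0]==x][:,1].max()) for x in xs]
    print([tuple(map(int,m)) for m in mid][::4], mid[-1])
def P(a,b):
    p,e=tri(T,a,S,b);print(a,b,p.round(1),round(e,1));return p
a=P((292,354),(322,154));b=P((386,345),(256,166));print(np.linalg.norm(a-b))
a=P((253,190),(389,258));b=P((390,184),(274,290));print(np.linalg.norm(a-b))
for z in(95,101):
  for uv in((253,190),(390,184)):print("top",z,onz(T,uv,z).round(1))
  for uv in((389,258),(274,290)):print("sc",z,onz(S,uv,z).round(1))
c=np.hstack([cv2.resize(t[175:365,235:425],(400,400),interpolation=cv2.INTER_CUBIC),cv2.resize(s[140:330,220:410],(400,400),interpolation=cv2.INTER_CUBIC)])
cv2.imwrite("pics/c0.png",c[:,:,::-1])
E
```

```text
t [287 308 100  50 556]
[(287, 321, 329), (291, 335, 357), (295, 353, 356), (299, 353, 356), (303, 353, 356), (307, 352, 356), (311, 352, 355), (315, 351, 354), (319, 351, 353), (323, 351, 354), (327, 350, 352), (331, 349, 353), (335, 349, 352), (339, 349, 351), (343, 350, 351), (347, 348, 351), (351, 347, 351), (355, 347, 350), (359, 347, 349), (363, 347, 349), (367, 346, 348), (371, 346, 348), (375, 345, 348), (379, 308, 348), (383, 324, 347)] (np.int32(386), np.int32(343), np.int32(347))
s [255 150  74  37 322]
[(255, 166, 167), (259, 165, 178), (263, 164, 186), (267, 163, 165), (271, 162, 164), (275, 161, 163), (279, 160, 162), (283, 159, 161), (287, 158, 160), (291, 157, 159), (295, 156, 158), (299, 155, 157), (303, 154, 156), (307, 153, 155), (311, 152, 154), (315, 151, 153), (319, 150, 154), (323, 155, 162), (327, 165, 169)] (np.int32(328), np.int32(167), np.int32(170))
(292, 354) (322, 154) [451.2  97.9 147.9] 4.3
(386, 345) (256, 166) [461.9 -24.7 155.6] 1.8
123.27593595140799
(253, 190) (389, 258) [680.1 153.9 106.6] 3.0
(390, 184) (274, 290) [689.6 -44.2  99.9] 3.0
198.5216310380419
top 95 [683.5 157.3  95. ]
top 95 [690.6 -46.4  95. ]
sc 95 [671.9 156.7  95. ]
sc 95 [686.8 -42.4  95. ]
top 101 [682.  156.3 101. ]
top 101 [689.  -45.5 101. ]
sc 101 [676.1 154.5 101. ]
sc 101 [690.8 -42.9 101. ]
```

View pics/c0.png

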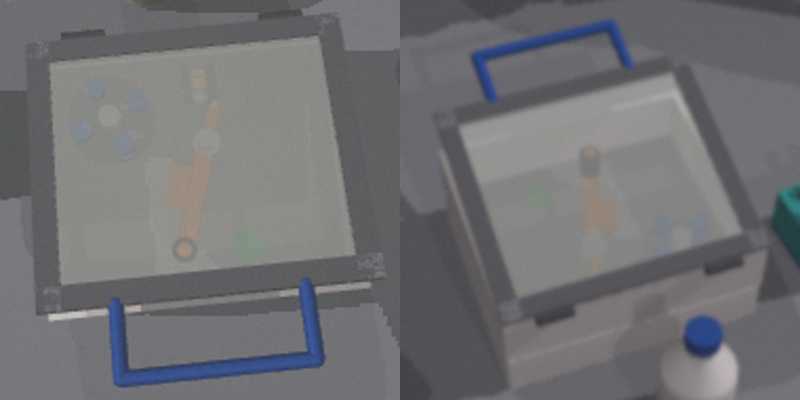

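The crops sharpen this. In the top view, panel corners are at about (248,196), (395,182), (417,307) and (253,325); the roller sits at crop (184,250) and the green band at (249,242). The cover is ajar by about 0.23 rad. Next I compute the geometry and the first move.

```bash
cat >> h.py <<'E'
def todelta(p,yaw_deg_world_of_toolY=None):
    s=arm.observe();M=R.from_rotvec(s["tool_rot"]).as_matrix()
    d=M.T@(np.array(p)-s["eef_pos"])
    a=np.degrees(np.arctan2(M[1,1],M[0,1]))
    return d.round(1),(None if yaw_deg_world_of_toolY is None else round(a-yaw_deg_world_of_toolY,1))
E
python3 - <<'E'
from h import *
T,S=arm.camera_model("top"),arm.camera_model("scene")
q={}
for n,a,b in(("barL",(290.5,355.5),(321,151.5)),("barR",(386.5,345.5),(255.5,166.5)),("barM",(338,350.3),(288.5,158.7)),("hL",(248,196),(393,252.6)),("hR",(395,182),(270,293)),("fR",(417,307),(237.6,194.6)),("fL",(253,325),(355,168.5))):
    p,e=tri(T,a,S,b);q[n]=p;print(n,p.round(1),round(e,1))
for u,v in(("barL","barR"),("hL","hR"),("fL","fR")):
    d=q[u]-q[v];print(u,np.linalg.norm(d).round(1),"yaw",np.degrees(np.arctan2(-d[0],d[1])).round(2),((q[u]+q[v])/2).round(1))
print("roller@z87",onz(T,(235+184/2.105,175+250/2.105),87).round(1),"tip z75",)
w=arm.camera_model("wrist");s=arm.observe()
print("wristcam in tool",R.from_rotvec(s["tool_rot"]).as_matrix().T@(w["origin"]-s["eef_pos"]))
print(todelta([456.5,36.6,245],5.0))
E
```

```text
barL [449.5  98.  152.4] 1.1
barR [461.1 -25.5 153.9] 1.7
barM [455.4  36.3 153.6] 0.3
hL [671.5 162.5 107.2] 0.1
hR [692.9 -51.6  99. ] 3.5
fR [510.  -67.9 142.4] 4.0
fL [488.1 151.  133. ] 3.6
barL 124.1 yaw 5.38 [455.3  36.3 153.1]
hL 215.3 yaw 5.71 [682.2  55.4 103.1]
fL 220.2 yaw 5.72 [499.1  41.5 137.7]
roller@z87 [529.5  55.7  87. ] tip z75
wristcam in tool [  65.80033029   -0.71858411 -128.43397272]
(array([-4.124e+02, -3.757e+02,  2.000e-01]), np.float64(63.8))
```

Call:
jog_arm(increments=[1,-51,-47,0,8,1,-103,-94,0,16,1,-154,-141,0,24,1,-206,-188,0,32,1,-257,-235,0,40,1,-309,-282,0,48,1,-360,-329,0,56,1,-412,-376,0,63.3], newtons=40)

```text
clock: 1.1
eef_pos: [430.8, 86.5, 245.3]
tool_rot: [-2.117, -2.321, -0.0]
wrist_force: [0.5, 0.6, 0.7]
finger_gap: 85.3
grasp_force: 0.0
```

Call:
jog_arm(increments=[1,0,0,0,0,1,0,0,0,0])

```text
clock: 1.35
eef_pos: [430.0, 88.7, 245.1]
tool_rot: [-2.111, -2.326, 0.0]
wrist_force: [-0.5, 0.6, -0.3]
finger_gap: 85.4
grasp_force: 0.0
```

```bash
python3 - <<'E'
from h import *
s=arm.observe();print(s["clock"],s["eef_pos"],s["tool_rot"],s["joint_vel"].round(3),s["q"].round(2))
w=arm.camera_model("wrist");im=arm.get_image("wrist");cv2.imwrite("pics/w0.png",im[:,:,::-1])
np.save("w0.npy",w,allow_pickle=True)
print(todelta([455.4,36.3,153],5.5))
E
```

```text
1.35 [429.95423677  88.74342234 245.14532738] [-2.11075042e+00 -2.32605210e+00  4.56403016e-04] [-0.032 -0.003 -0.007  0.002  0.002 -0.001 -0.003] [-0.41  0.53  0.21  1.95 -0.17  0.68  0.01]
(array([-55.2,  20.3,  92.2]), np.float64(0.1))
```

View pics/w0.png

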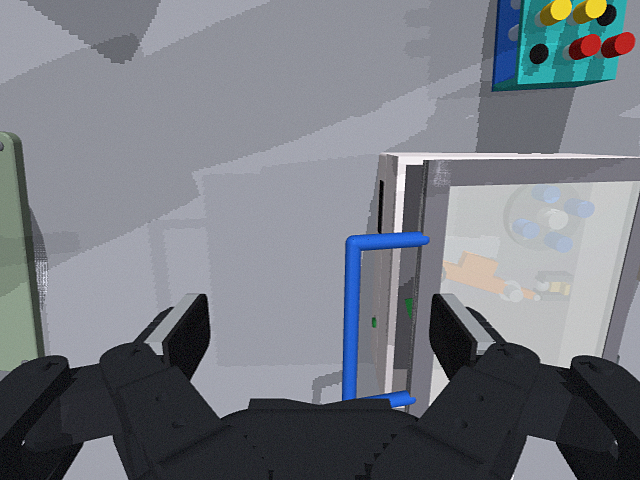

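The wrist view shows the bar as a vertical blue line at column ~352, rows 240 to ~400, between the fingers but not yet centred. I'll check it against the triangulated estimate.

```bash
python3 - <<'E'
from h import *
w=np.load("w0.npy",allow_pickle=True).item()
T=arm.camera_model("top")
for z in(148,153,158): print(z,onz(w,(353,242),z).round(1),onz(w,(350,395),z).round(1), "top mid",onz(T,(338,350.3),z).round(1))
for uv in((353,242),(350,395)):
  for t in((290.5,355.5),(386.5,345.5)):
    p,e=tri(w,uv,T,t);print(uv,t,p.round(1),e.round(1))
E
```

```text
148 [450.6  92.8 148. ] [462.2 -20.6 148. ] top mid [454.8  36.  148. ]
153 [450.   94.1 153. ] [461.4 -16.7 153. ] top mid [455.3  36.2 153. ]
158 [449.3  95.5 158. ] [460.5 -12.9 158. ] top mid [455.8  36.4 158. ]
(353, 242) (290.5, 355.5) [449.6  96.5 160.4] 1.4
(353, 242) (386.5, 345.5) [ 460.7  -25.2 -135.8] 94.9
(350, 395) (290.5, 355.5) [451.2  84.6 278.3] 24.6
(350, 395) (386.5, 345.5) [461.6 -27.4 140.5] 4.2
```

Call:
jog_arm(increments=[0.4,-28,10,0,0,0.4,-55,20,0,0,0.4,-55,20,0,0,0.4,-55,20,30,0,0.4,-55,20,60,0,0.4,-55,20,70,0,0.4,-55,20,70,0])

```text
clock: 2.28
eef_pos: [455.2, 36.2, 175.4]
tool_rot: [-2.11, -2.327, 0.001]
wrist_force: [0.6, -0.3, -0.5]
finger_gap: 34.4
grasp_force: 0.0
```

```bash
python3 - <<'E'
from h import *
im=arm.get_image("wrist");cv2.imwrite("pics/w1.png",im[:,:,::-1]);s=arm.observe();print(s["eef_pos"],s["wrist_force"],s["finger_gap"],todelta([455.4,36.3,150],5.5))
E
```

```text
[455.50143101  36.02037628 175.92339663] [-0.1319038   0.44682013  0.06675511] 34.49486932673408 (array([ 0.3, -0.1, 25.9]), np.float64(0.1))
```

View pics/w1.png

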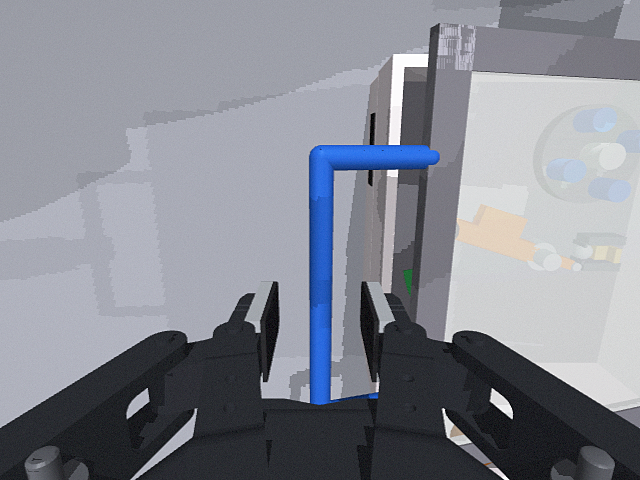

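The bar (column ~320) is centred between the pads (columns ~272 and 368). The rear finger fits in the gap, so I go down and close lightly.

Call:
jog_arm(increments=[0.4,0,0,13,0,0.4,0,0,25,0,0.4,0,0,25,0,0,0,0,25,0,0,0,0,25,0,0,0,0,25,0,0,0,0,25,0], newtons=25)

```text
clock: 3.2
eef_pos: [455.7, 35.5, 150.5]
tool_rot: [2.112, 2.325, 0.001]
wrist_force: [1.4, -0.4, 0.7]
finger_gap: 8.9
grasp_force: 24.5
```

```bash
python3 - <<'E'
from h import *
s=arm.observe();M=R.from_rotvec(s["tool_rot"]).as_matrix();print(s["eef_pos"],s["wrist_force"])
# bar arc: hinge 229 mm ahead; grasped bar centre stays fixed relative to the TCP
a0=np.arctan2(153-98,227);r=np.hypot(153-98,227)
for r in(233,235):
 for a in np.linspace(a0,1.25,15)[1:]:
  d=np.array([np.cos(np.radians(5.5)),np.sin(np.radians(5.5)),0])*r*(np.cos(a0)-np.cos(a))+[0,0,r*(np.sin(a)-np.sin(a0))]
  print(round(a,2),(M.T@d).round(1))
E
```

```text
[455.68292033  35.49181139 150.4616205 ] [ 1.41609656 -0.35854803  0.73363631]
0.31 [ -0.    4.6 -16.2]
0.38 [ -0.   10.3 -32.1]
0.45 [ -0.   17.1 -47.4]
0.53 [ -0.   25.1 -62.3]
0.6 [ -0.   34.1 -76.5]
0.67 [ -0.   44.1 -90.1]
0.74 [  -0.    55.1 -102.9]
0.82 [  -0.    66.9 -114.8]
0.89 [  -0.    79.6 -125.9]
0.96 [  -0.    93.1 -136. ]
1.03 [  -0.   107.2 -145.2]
1.11 [  -0.   122.  -153.3]
1.18 [  -0.   137.3 -160.3]
1.25 [  -0.   153.1 -166.1]
0.31 [ -0.    4.6 -16.4]
0.38 [ -0.   10.4 -32.3]
0.45 [ -0.   17.3 -47.8]
0.53 [ -0.   25.3 -62.8]
0.6 [ -0.   34.4 -77.2]
0.67 [ -0.   44.5 -90.9]
0.74 [  -0.    55.5 -103.8]
0.82 [  -0.    67.5 -115.8]
0.89 [  -0.    80.3 -127. ]
0.96 [  -0.    93.9 -137.2]
1.03 [  -0.   108.1 -146.4]
1.11 [  -0.   123.  -154.6]
1.18 [  -0.   138.5 -161.6]
1.25 [  -0.   154.4 -167.6]
```

Call:
jog_arm(increments=[0,0,4.6,-16.3,0,0,0,10.3,-32.2,0,0,0,17.2,-47.6,0,0,0,25.2,-62.5,0,0,0,34.2,-76.8,0,0,0,44.3,-90.5,0,0,0,55.3,-103.3,0,0,0,67.2,-115.3,0])

```text
clock: 4.2
eef_pos: [522.7, 41.8, 265.5]
tool_rot: [2.112, 2.325, -0.001]
wrist_force: [9.2, -1.3, -15.4]
finger_gap: 9.1
grasp_force: 24.1
```

Call:
jog_arm(increments=[0,0,12.8,-11,0,0,0,26.3,-21.3,0,0,0,40.4,-30.5,0,0,0,55.3,-38.6,0,0,0,70.6,-45.7,0,0,0,86.4,-51.5,0,0,0,86.4,-51.5,0])

```text
clock: 5.08
eef_pos: [608.8, 49.8, 317.5]
tool_rot: [2.112, 2.325, -0.0]
wrist_force: [-1.2, -1.4, 8.8]
finger_gap: 9.1
grasp_force: 25.9
```

Call:
jog_arm(increments=[0.4,0,0,0,0,0.4,0,0,0,0,0.4,0,0,0,0,0.4,0,0,-15,0,0.4,0,0,-35,0,0.4,0,0,-60,0,0.4,0,0,-60,0,0.4,0,0,-60,0])

```text
clock: 6.08
eef_pos: [608.1, 50.3, 376.5]
tool_rot: [-2.112, -2.325, 0.001]
wrist_force: [-0.3, 0.1, -0.8]
finger_gap: 34.3
grasp_force: 0.0
```

```bash
python3 - <<'E'
from h import *
s=arm.observe();print(s["clock"],s["eef_pos"],s["wrist_force"],s["finger_gap"])
im=arm.get_image("scene");cv2.imwrite("pics/s1.png",im[:,:,::-1])
t=arm.get_image("top");cv2.imwrite("pics/t1.png",t[:,:,::-1])
S=arm.camera_model("scene");b=blue(im);k,l,st,c=cv2.connectedComponentsWithStats(b);print([(st[i].tolist()) for i in range(1,k) if st[i,4]>30])
E
```

```text
6.075 [608.13612218  50.29858661 376.51172914] [-0.34775638  0.12324027 -0.83415509] 34.31144838607553
[[277, 129, 87, 54, 639], [421, 253, 47, 22, 273], [356, 291, 16, 16, 193]]
```

View pics/s1.png

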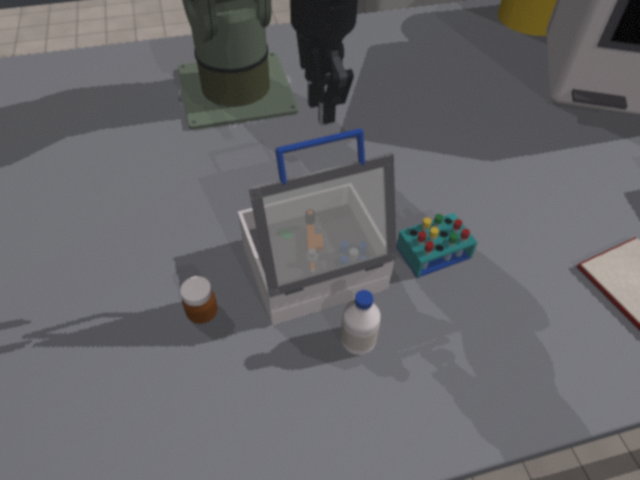

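The cover stands raised and released (bar at pixels (277,150) to (364,133)), and the fingers are clear above it. I'll back off toward the robot, then hover over the tray's front.

```bash
python3 - <<'E'
from h import *
S=arm.camera_model("scene");T=arm.camera_model("top")
t=cv2.imread("pics/t1.png")[:,:,::-1].copy();k,l,st,c=cv2.connectedComponentsWithStats(blue(t));print([st[i].tolist() for i in range(1,k) if st[i,4]>30])
for z in(310,316,322,328):print(z,onz(S,(320.5,141.5),z).round(1))
ca,sa=np.cos(np.radians(5.6)),np.sin(np.radians(5.6))
for px,py in((-62,42),(-62,-14)):
  p=[587.5+ca*px-sa*py,46+sa*px+ca*py];print(p,todelta(p+[83],5.5))
E
```

```text
[[296, 219, 9, 8, 60], [290, 239, 8, 8, 56]]
310 [602.8  52.9 310. ]
316 [609.7  50.9 316. ]
322 [616.5  48.9 322. ]
328 [623.4  46.9 328. ]
[np.float64(521.6974194112422), np.float64(81.74941101416965)] (array([ 39.6, -82.7, 293.5]), np.float64(0.0))
[np.float64(527.1620617977546), np.float64(26.016676615187098)] (array([-16.4, -82.6, 293.5]), np.float64(0.0))
```

Call:
jog_arm(increments=[0,10,-25,0,0,0,25,-55,0,0,0,40,-83,0,0,0,40,-83,30,0,0,40,-83,75,0,0,40,-83,120,0,0,40,-83,160,0,0,40,-83,160,0])

```text
clock: 7.18
eef_pos: [520.8, 81.9, 215.3]
tool_rot: [-2.11, -2.324, 0.006]
wrist_force: [-0.5, -0.2, 0.2]
finger_gap: 0.2
grasp_force: 0.0
```

```bash
python3 - <<'E'
from h import *
s=arm.observe();print(s["clock"],s["eef_pos"],s["wrist_force"],s["finger_gap"])
w=arm.camera_model("wrist");np.save("w2.npy",w,allow_pickle=True)
a=arm.get_image("wrist");b=arm.get_image("top")
cv2.imwrite("pics/wt.png",np.hstack([cv2.resize(a,(400,300)),cv2.resize(b[120:390,180:540],(400,300))])[:,:,::-1]);cv2.imwrite("pics/w2.png",a[:,:,::-1])
E
```

```text
7.175 [520.79291469  81.90454352 215.34133494] [-0.4933534  -0.2439478   0.17363454] 0.21084871674792
```

View pics/wt.png

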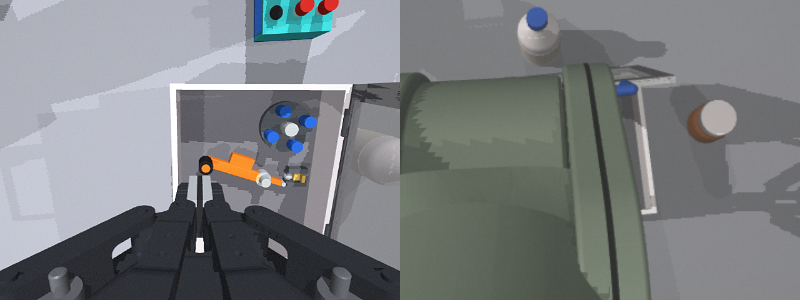

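The left (wrist) crop shows the roller at ~(207,167) and the fingertips at ~(200,180). The right (top) crop shows the wrist link reaching over towards the bar, so its height needs checking before descending.

```bash
python3 - <<'E'
from h import *
w=np.load("w2.npy",allow_pickle=True).item()
for z in(63,87):print(onz(w,(331,270),z).round(1),onz(w,(331,256),z).round(1))
a=arm.get_image("scene");b=arm.get_image("top")
cv2.imwrite("pics/st.png",np.hstack([cv2.resize(a[0:330,200:500],(364,400)),cv2.resize(b[120:390,180:450],(400,400))])[:,:,::-1])
T=arm.camera_model("top")
for z in(300,350,400,450):print(z,onz(T,(340,177),z).round(1),onz(T,(405,200),z).round(1))
E
```

```text
[532.6  45.8  63. ] [531.3  57.6  63. ]
[531.1  54.4  87. ] [529.9  65.3  87. ]
300 [643.1  36.2 300. ] [618.3 -29.5 300. ]
350 [628.7  38.2 350. ] [606.7 -20.1 350. ]
400 [614.3  40.3 400. ] [595.1 -10.7 400. ]
450 [599.9  42.4 450. ] [583.4  -1.3 450. ]
```

View pics/st.png

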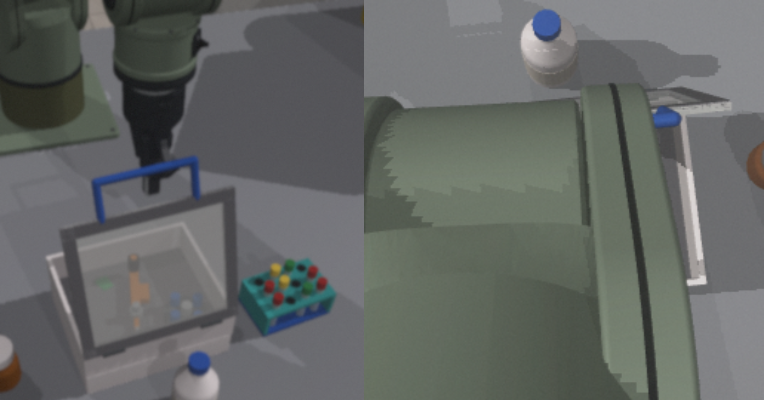

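Call:
jog_arm(increments=[0,4,-7,0,0,0,4,-7,25,0,0,4,-7,55,0,0,4,-7,80,0,0,4,-7,105,0,0,4,-7,120,0,0,4,-7,129,0,0,4,-7,129,0])

```text
clock: 8.38
eef_pos: [514.5, 85.4, 88.2]
tool_rot: [2.112, 2.326, -0.0]
wrist_force: [0.2, 0.6, 0.0]
finger_gap: -0.4
grasp_force: 0.0
```

```bash
python3 - <<'E'
from h import *
s=arm.observe();print(s["clock"],s["eef_pos"],s["tool_rot"],s["wrist_force"])
w=arm.camera_model("wrist");np.save("w3.npy",w,allow_pickle=True)
a=arm.get_image("wrist");b=arm.get_image("scene")
k,l,st,c=cv2.connectedComponentsWithStats(blue(b));print([st[i].tolist() for i in range(1,k) if st[i,4]>30])
cv2.imwrite("pics/ws.png",np.hstack([cv2.resize(a,(400,300)),cv2.resize(b[50:290,180:500],(400,300))])[:,:,::-1])
E
```

```text
8.375 [514.50600323  85.44146405  88.21576964] [ 2.11202894e+00  2.32566662e+00 -1.22671497e-04] [0.17322371 0.58477508 0.03766294]
[[277, 130, 87, 53, 751], [421, 254, 47, 21, 271], [356, 291, 16, 16, 190]]
```

View pics/ws.png

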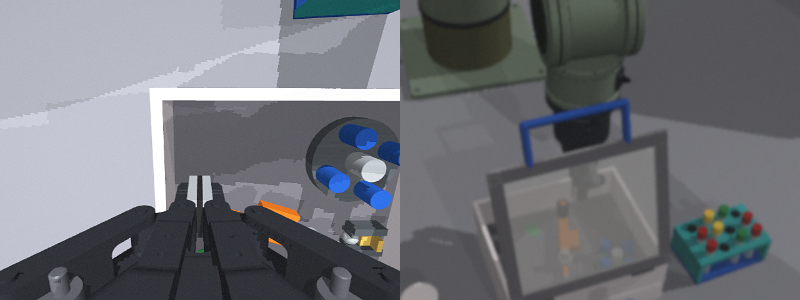

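The bar's image position is unchanged (277,130), so the cover is untouched. The fingers are inside the tray on the roller's +y side. I'll centre on the roller, lower 5 mm and start pushing.

Call:
jog_arm(increments=[0,0,9,5,0,0,0,9,5,0,0,-8,9,5,0,0,-16,9,5,0,0,-24,9,5,0,0,-24,9,5,0])

```text
clock: 9.22
eef_pos: [524.6, 62.2, 82.9]
tool_rot: [-2.111, -2.323, 0.002]
wrist_force: [-5.0, 7.1, -2.7]
finger_gap: -0.1
grasp_force: 3.9
```

Call:
jog_arm(increments=[0,-5,0,0,0,0,-10,0,0,0,0,-15,0,0,0,0,-20,0,0,0,0,-25,0,0,0,0,-30,0,0,0,0,-35,0,0,0,0,-35,0,0,0])

```text
clock: 10.22
eef_pos: [528.4, 28.2, 82.8]
tool_rot: [-2.11, -2.324, -0.0]
wrist_force: [-2.2, 10.9, -5.7]
finger_gap: -0.4
grasp_force: 5.4
```

```bash
python3 - <<'E'
from h import *
s=arm.observe();print(s["clock"],s["eef_pos"],s["tool_rot"],s["wrist_force"])
w=arm.camera_model("wrist");np.save("w4.npy",w,allow_pickle=True)
a=arm.get_image("wrist");b=arm.get_image("scene")
k,l,st,c=cv2.connectedComponentsWithStats(blue(b));print([st[i].tolist() for i in range(1,k) if st[i,4]>30])
cv2.imwrite("pics/ws2.png",np.hstack([cv2.resize(a,(400,300)),cv2.resize(b[150:290,230:400],(400,330))[:300]])[:,:,::-1])
cv2.imwrite("pics/w4.png",a[:,:,::-1]);cv2.imwrite("pics/s4.png",b[:,:,::-1])
E
```

```text
10.225 [528.4114726   28.17775272  82.80333319] [-2.10980897e+00 -2.32438336e+00 -8.11709901e-05] [-2.23402438 10.94576159 -5.65763424]
[[276, 130, 88, 53, 762], [421, 252, 47, 23, 275], [356, 291, 16, 16, 192]]
```

View pics/ws2.png

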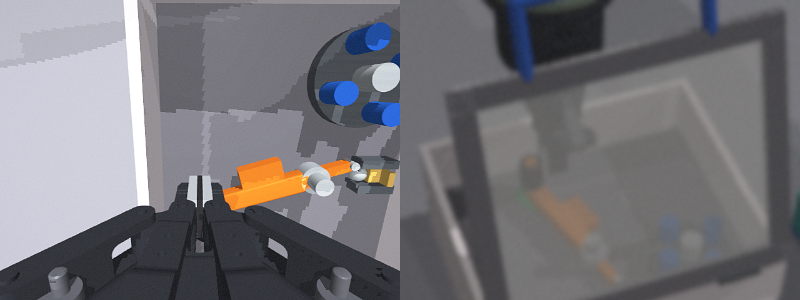

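The wrist crop shows the arm turned past straight, with the fingers on its tip. The scene crop (right) shows the roller at ~(530,160) beside the green band at ~(522,197), and the cover is unmoved. I'll measure the angle.

```bash
python3 - <<'E'
from h import *
S=arm.camera_model("scene");c,s_=np.cos(np.radians(5.6)),np.sin(np.radians(5.6))
def pump(p):d=p[:2]-np.array([587.5,46]);return np.array([c*d[0]+s_*d[1],-s_*d[0]+c*d[1]])
for n,uv in(("rest",(310.3,211.5)),("now",(230+130/2.353,150+158/2.357))):
    p=pump(onz(S,uv,87));v=p-[20,-10];print(n,p.round(1),"r",np.hypot(*v).round(1),"q",(0.3-np.arctan2(v[1],-v[0])).round(3))
# arm direction in the wrist image: orange mask on plane z=63 (top of the arm)
w=np.load("w4.npy",allow_pickle=True).item();im=cv2.imread("pics/w4.png");h=cv2.cvtColor(im,cv2.COLOR_BGR2HSV)
m=cv2.inRange(h,(8,170,120),(20,255,255))
P=lambda uv,z=63:pump(onz(w,uv,z))
for uv in((365,327),(492,298),(370,305)):print(uv,P(uv).round(1))
for a,b in(((365,332),(492,300)),):
    d=P(b)-P(a);print("edge dir q",0.3+np.arctan2(d[1],d[0]))
s=arm.observe();print(pump(s["eef_pos"]),s["wrist_force"])
E
```

```text
rest [-55.7  17.2] r 80.4 q -0.045
now [-58.3 -29.7] r 80.8 q 0.546
(365, 327) [-40.6 -27.7]
(492, 298) [ 14.3 -13.6]
(370, 305) [-38.8 -17. ]
edge dir q 0.5760201840111214
[-60.56168895 -11.7118074 ] [-1.96835059  9.60556207 -4.62616772]
```

Three estimates (0.55–0.59, 0.576 and 0.577) agree on about 0.58 rad, mid-band. I'll hold briefly, then hand in.

Call:
jog_arm(increments=[0,0,0,0,0,0,0,0,0,0,0,0,0,0,0,0,0,0,0,0,0,0,0,0,0,0,0,0,0,0])

```text
clock: 11.08
eef_pos: [528.3, 28.5, 82.8]
tool_rot: [-2.109, -2.325, -0.0]
wrist_force: [-2.6, 10.6, -5.8]
finger_gap: -0.1
grasp_force: 5.4
```

```bash
python3 -c "
from station import arm
s=arm.observe();print(s['eef_pos'],s['wrist_force'],abs(s['joint_vel']).max())
print(arm.hand_in())"
```

```text
[528.33469103  28.48812138  82.79208576] [-2.63920386 10.59656433 -5.84749786] 0.0009239058791281473
the job is handed in; nothing more can be done
None
```

I handed the job in at about 11 s with the cover standing free at about 1.25 rad (72°) and the fingers holding the tensioner still at about 0.58 rad over the green band with roughly 10 N; I never steered near the rack, bottle or jar, and no verdict was returned.

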